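Slide a drive carrier up the test dock

TASK

Pick up the blue drive carrier, set it down on the low, open end of the sloped test dock with its brass contact edge facing uphill, and let go of it. Then push it up the ramp, between the rails and under the orange bar, press it gently home against the black stop plate of the docking head and hold it there for about half a second (push with some 8 to 12 N, at no moment more than 20 N: the head is delicate), then leave it resting there. Do not disturb the other things on the bench.

Things in the scene. Friction and masses are not known exactly. Their poses are not given: they have to be found in the camera images.
- blue_carrier: The blue drive carrier, loose, 0.13 to 0.25 kg: a flat block 110 long (x) x 64 wide (y) x 16 mm high with an upright grip ridge of the same colour on top, in the middle. Origin: centre of its underside; +x points to the nose, the short end with the brass contact edge; +z up. It starts flat on the bench mat, 2 mm above the table.
- blue_handle (a point): Centre of the blue carrier's grip ridge, 29.5 mm above the carrier's underside, over its middle. The ridge is 30 mm long (x), 14 thick (y) and 27 tall, from the carrier's 16 mm high deck up to 43 mm. Axes as the carrier's.
- blue_nose (a point): Middle of the blue carrier's nose face (55 mm ahead of the carrier's centre, 8 mm above its underside). Axes as the carrier's.
- grey_carrier: A second carrier of the same size and shape, but grey, loose on the mat: leave it alone. Origin: centre of the underside. It and the blue one may stand in either of two places.
- dock: The sloped test dock, fixed to the bench: bare aluminium ramp 360 mm long, 120 wide, rising 10 degrees. The lower 135 mm is open; from 135 to 190 mm up, two flared guides narrow to two rails 68 mm apart (2 mm play each side of a carrier) running to the top; guides and rails are 12 mm high, 8 thick. Carriers stay put on the slope by friction; pushing one takes 1 to 3 N. Origin: centre of underside.
- ramp_foot (a point): Middle of the lower edge of the dock's ramp, on its sliding surface, about 12 mm above the bench. Axes: x uphill along the slope, y to the left across it, z square to the surface.
- stop_face (a point): Middle of the docking head's front, about 8 mm above the ramp surface. Axes as ramp_foot: x uphill, z square to the ramp. It lies 290 to 315 mm up from the foot, set differently each time. The black stop plate that the nose must rest against (60 mm wide) stands 0 to 14 mm proud of this point, downhill; how far is not measured: feel for it. The plate is stiff and stays where set.
- head: The fixed, delicate white docking head astride the ramp's top, with its black stop plate; 112 mm wide, rising 46 mm above the ramp. An orange bar crosses the ramp 20 to 32 mm downhill of stop_face, underside about 23 and top 28 mm above the ramp: the carrier's nose slides under it, the grip ridge stays outside. Its origin lies under the middle of the dock: use stop_face.
- parts_tray: Small black parts tray 110 x 150 x 25 mm, loose, a bystander on the right of the bench. Origin: centre of the underside.
- flask: White bottle with a red cap, 64 mm across, 150 mm high, loose, a bystander on the left. Origin: centre of the underside.
- spray_a: Can with a green label, 52 mm across, 160 mm high, loose, a bystander on the left. Origin: centre of the underside.
- jar: Blue jar with a black lid, 60 mm across, 70 mm high, loose, a bystander on the right. Origin: centre of the underside.
- driver: Screwdriver lying on the mat at the right, 170 mm long, loose, a bystander.
- pry_tool: Flat blue plastic pry tool, 130 x 16 x 6 mm, loose, a bystander on the left of the mat.
There are look-alikes about, which are no part of the job. What is shaped like the blue_carrier but pink is not meant.

How it is judged:
By the outcome, as a careful person would: the job done as asked, in the order asked, and still so for the second after the job is handed in, with the robot touching nothing.
It also fails if it takes over 67 s, if anything falls off the work surface, if the arm or the gripper's body presses on something with over 40 N, if the wrist force passes 120 N, or if a joint passes its speed limit or range.

ROBOT

A 6-joint arm with a two-finger parallel gripper is mounted at the origin on the work surface. World frame = base frame: x ahead of the robot, y to its left, z up, the work surface at z = 0. Lengths are in m, angles in degrees, forces in N, time in s.
With the tool pointing down it reaches from about 0.4 to 0.825 m from the base axis. Payload 7 kg.
Tool frame: the origin (TCP) lies where the fingers leave the gripper's body, on its centre line; the fingertips stand 66 mm ahead of it and the grasp point (between the pads) lies 47 mm ahead of it; z points along the fingers, y is the direction in which the jaws open and shut (so a half turn about z gives the same grasp; the last joint's range is limited). The gripper opens to 88 mm and grips with 3 to 60 N. Pads are 19 mm wide; open, the fingers measure 130 mm over their backs; the gripper's body (78 mm by 193 mm) begins 47 mm behind the grasp point.
Start: joints at [84.632, 20.546, 0.682, 0, -70.136, -16.507], TCP at [0.252, 0.626, 0.292] pointing down, gripper open.
Joint ranges: [-176.03, 176.03], [-82.01, 121.73], [-58.28, 71.71], [-173.87, 95.51], [-174.79, -0.11], [-173.66, 173.66]. Speed limits (degrees/s): [136.94, 136.94, 172.46, 180, 180, 180].

INTERFACE

Orientations are given as [roll, pitch, yaw] about the fixed x, y, z axes, in that order (R = Rz(yaw) Ry(pitch) Rx(roll)).
In Python, from plant import get_obs, snapshot, close_job gives the robot as it stands.
- The arm moves only by the tool play_rows, never from a script. Its argument "series" is a list of rows, each a list of 5 numbers: the opening in per cent of the stroke, from 0 (shut) to 100 (fully open), then the shift along the tool's x, y, z in m, then the turn about the tool's z in degrees. In form: [[jaw, dx, dy, dz, spin], ...]. A call has 1 to 10 rows; each row is the pose to reach, as a shift and turn from the pose commanded when the call began, along the tool's axes at that moment; what a row does not reach only later rows make up. A row lasts 1/10 s, in which the tool goes at most 50 mm and 8.59 degrees, less where a joint would pass 70% of its speed; a pose out of reach is approached as far as the arm can. A call with a gripper value outside its range is refused whole. The fingers move at their own pace and stop on an object; the grip force is fixed at half the most. Time passes only in rows, so rows that repeat a pose let the fingers close. It gives the time, the measured TCP pose, the force and the opening at its end, in the units of the state.
- get_obs(): the state, without advancing time (a new reading comes with each control period).
- snapshot(name): name is "side" or "top" or "wrist"; returns a dict with "frame" (480x640x3 uint8, red, green, blue), "z_map" (480x640 float32, m along the optical axis (not along the pixel's ray), 0 where there is no reading), "mtx" (3x3 intrinsics, pixels), "camera_from_world" (4x4, takes a point from world to camera coordinates); the wrist camera has in their place "tool_from_camera" (4x4, takes a point from camera to tool coordinates, whose origin is the TCP and whose axes are the flange's). Camera axes: x right, y up, looking along -z (the intrinsics and any distortion apply to the point x, -y, -z); pixel columns grow to the right and rows downward; lengths in m; the calibration is good to about 2 mm. A picture is of the moment at which its call begins: read the wrist's pose just before it.
- close_job(): hands the job in, once; it reports no verdict.
The state is a dict: "clock": time; "joint_pos": joint angles; "qvel": joint speeds; "tau": joint torques, N m; "tool_pos": TCP position; "orientation": TCP orientation; "force": force on the tool from outside, world axes, zero at the start; "moment": the same for the moment, N m; "opening": finger opening in m.
Only numpy, scipy, OpenCV 4.12 (cv2) and the standard library are available. Lean on these libraries where they do the work, as an engineer would, in place of code of your own. Each camera call takes 0.05 s, during which the arm holds its last target.

## Working session

There is one attempt and no reset: what is moved stays moved. The work goes in short steps, Python scripts to look and compute and a tool call to move; the robot and the scene stay as the last step left them, time stands still between calls to the robot, and variables do not carry over. Pictures are saved under pics/ and viewed, and the job is handed in when it is done.

Besides the shell and the picture viewer there is one more tool, called after "Call:" in YAML: its name, and indented under it one key for each argument. play_rows: Moves the arm, as the interface text tells. Its arguments: {"type":"object","properties":{"series":{"type":"array"}},"required":["series"]}

```bash
mkdir -p pics; cat > h.py <<'E'
import numpy as np,cv2
from plant import get_obs,snapshot,close_job
def save(n,s): cv2.imwrite(f'pics/{n}.png',cv2.cvtColor(s['frame'],cv2.COLOR_RGB2BGR))
def world(s,u,v,z=None):
    K=s['mtx'];d=s['z_map'][int(v),int(u)] if z is None else z
    p=np.array([(u-K[0,2])/K[0,0]*d,-(v-K[1,2])/K[1,1]*d,-d,1])
    return (np.linalg.inv(s['camera_from_world'])@p)[:3]
E
python3 - <<'E'
from h import *
import pickle
print(get_obs())
for n in('top','side'):
    s=snapshot(n);save(n+'0',s);pickle.dump(s,open(n+'0.pkl','wb'));print([(k,getattr(v,'shape',v)) for k,v in s.items()]);print(s['mtx'],s['camera_from_world'])
E
```

```text
{'clock': 0.0, 'joint_pos': array([ 8.46300145e+01,  2.05906030e+01,  6.34377360e-01, -2.06253420e-02,
       -7.01357931e+01, -1.65058861e+01]), 'qvel': array([-0.08805761,  0.03377705,  0.03688346, -0.02403595,  0.01533953,
       -0.0772463 ]), 'tau': array([-2.26565724e-03, -5.82722390e+01,  2.93057907e+01,  6.99756503e+00,
        7.07566258e-03, -1.58204384e-04]), 'tool_pos': array([0.251386  , 0.62603392, 0.29123499]), 'orientation': array([ 1.79906264e+02, -7.55617645e-03, -2.18828893e+01]), 'force': array([0.36895423, 0.56351143, 0.06802962]), 'moment': array([-0.02163803,  0.02571694, -0.01245648]), 'opening': 0.08756977010055259}
[('frame', (480, 640, 3)), ('z_map', (480, 640)), ('mtx', (3, 3)), ('camera_from_world', (4, 4))]
[[466.34636678   0.         316.86212707]
 [  0.         466.34636678 240.31741067]
 [  0.           0.           1.        ]] [[ 0.01278916 -0.99990002  0.00603232  0.01727271]
 [ 0.99401216  0.01336812  0.10844869 -0.59565256]
 [-0.10851849  0.00460923  0.99408375 -0.98052461]
 [ 0.          0.          0.          1.        ]]
[('frame', (480, 640, 3)), ('z_map', (480, 640)), ('mtx', (3, 3)), ('camera_from_world', (4, 4))]
[[444.16533553   0.         318.75734166]
 [  0.         444.16533553 235.66069806]
 [  0.           0.           1.        ]] [[ 0.86699955 -0.49829824  0.00326441 -0.51722262]
 [ 0.34632828  0.60726815  0.71503994 -0.27075937]
 [-0.35828552 -0.61880874  0.69907598 -0.85211059]
 [ 0.          0.          0.          1.        ]]
```

View pics/top0.png

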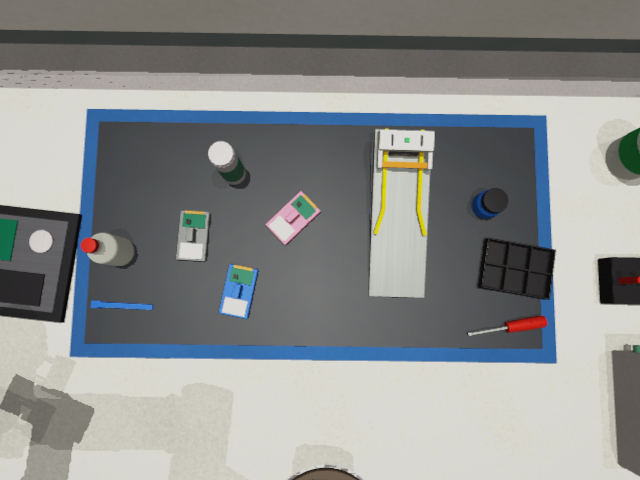

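View pics/side0.png

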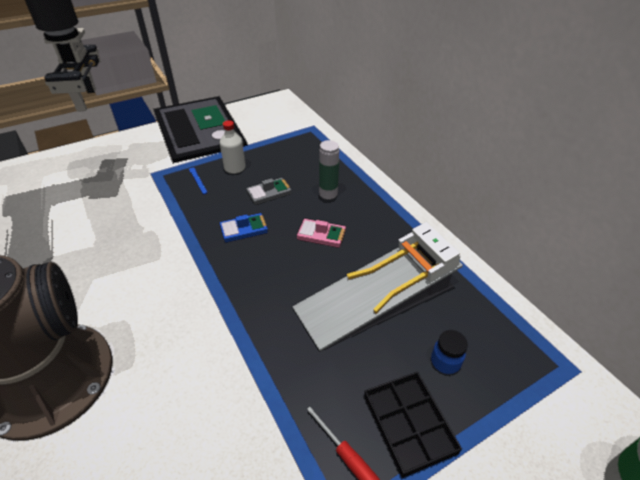

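```bash
python3 - <<'E'
from h import *
import pickle
s=pickle.load(open('top0.pkl','rb'));f=s['frame']
a=cv2.resize(f[250:330,200:280],None,fx=7,fy=7,interpolation=cv2.INTER_CUBIC)
cv2.imwrite('pics/c1.png',a[...,::-1])
a=cv2.resize(f[115:310,355:450],None,fx=3,fy=3,interpolation=cv2.INTER_CUBIC)
cv2.imwrite('pics/c2.png',a[...,::-1])
E
```

```text
(no output)
```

View pics/c1.png

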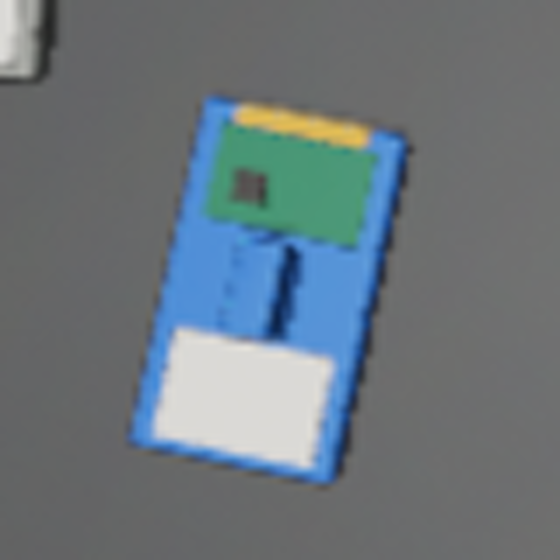

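View pics/c2.png

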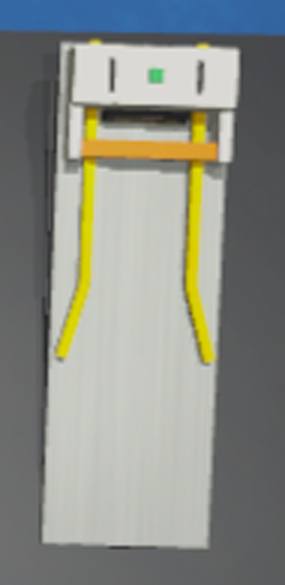

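```bash
cat >> h.py <<'E'
def ray(s,u,v,n,c): # intersect plane n.p=c
    K=s['mtx'];T=np.linalg.inv(s['camera_from_world'])
    d=T[:3,:3]@np.array([(u-K[0,2])/K[0,0],-(v-K[1,2])/K[1,1],-1]);o=T[:3,3];n=np.array(n)
    return o+d*(c-n@o)/(n@d)
E
python3 - <<'E'
from h import *
import pickle
s=pickle.load(open('top0.pkl','rb'))
def cv(x,y,u0,v0,f): return (x+.5)/f-.5+u0,(y+.5)/f-.5+v0
P=[ray(s,*cv(x,y,200,250,7),[0,0,1],.018) for x,y in[(207,97),(408,135),(132,440),(332,482)]]
for p in P:print(p)
print('c',sum(P)/4, [np.linalg.norm(P[i]-P[j]) for i,j in((0,1),(2,3),(0,2),(1,3))])
h=(P[0]+P[1]-P[2]-P[3]);w=P[0]+P[2]-P[1]-P[3];print(np.degrees(np.arctan2(h[1],h[0])),np.degrees(np.arctan2(-w[0],w[1])))
for u,v in [(238,270),(238,284),(229,290),(240,310),(238.5,292)]: print('depth',u,v,world(s,u,v))
# ramp plane
pts=np.array([world(s,u,v) for u in range(390,412) for v in range(180,292,2)])
A=np.c_[pts[:,:2],np.ones(len(pts))];k,*_=np.linalg.lstsq(A,pts[:,2],rcond=None);print('plane',k,np.std(A@k-pts[:,2]),np.degrees(np.arctan(np.hypot(*k[:2]))),np.degrees(np.arctan2(k[1],k[0])))
n=[-k[0],-k[1],1]
for nm,x,y,h in [('footL',43,543,0),('footR',208,548,0),('gL',62,356,.012),('gR',209,360,.012),('rLlo',88,283,.012),('rRlo',190,287,.012),('rLhi',90,165,.012),('rRhi',199,165,.012),('barL lo',82,157,.028),('barR lo',217,158,.028),('barL hi',82,141,.028),('barR hi',217,142,.028),('headL',70,105,.046),('headR',238,106,.046)]:
    print(nm,ray(s,*cv(x,y,355,115,3),n,k[2]+h*np.linalg.norm(n)))
s=pickle.load(open('side0.pkl','rb'))
pts=np.array([world(s,u,v) for u,v in [(320,320),(340,310),(360,300),(370,290),(340,325),(390,275)]]);print(pts, np.c_[pts[:,:2],np.ones(6)]@k-pts[:,2])
E
```

```text
[0.54348344 0.21632968 0.018     ]
[0.53243586 0.15322518 0.018     ]
[0.43714472 0.23596534 0.018     ]
[0.42509269 0.17383514 0.018     ]
c [0.48453918 0.19483883 0.018     ] [np.float64(0.06406423703469516), np.float64(0.06328833278055167), np.float64(0.1081363982220989), np.float64(0.10930383214394955)]
-10.666340059554784 -10.45077729637517
depth 238 270 [0.52926057 0.19609018 0.02062996]
depth 238 284 [0.4989237  0.19565465 0.0174902 ]
depth 229 290 [0.48567407 0.2147707  0.01773273]
depth 240 310 [0.44282834 0.18988027 0.01558008]
depth 238.5 292 [0.48171566 0.18966707 0.0446195 ]
plane [0.05538844 2.33022275 0.36865709] 0.048904796249376895 66.77958649687801 88.63835916781603
footL [ 0.47915158 -0.062959    0.24848806]
footR [ 0.47276166 -0.2677282  -0.22902373]
gL [ 0.58312014 -0.07163307  0.26447025]
gR [ 0.63444476 -0.25356918 -0.15663862]
rLlo [ 0.63328667 -0.09349343  0.21630939]
rRlo [ 0.68338687 -0.21946    -0.07444581]
rLhi [ 0.70503469 -0.09474157  0.21737494]
rRhi [ 0.79221029 -0.23472779 -0.10399561]
barL lo [ 0.68885886 -0.07872207  0.2943894 ]
barR lo [ 0.79498677 -0.24681849 -0.09143445]
barL hi [ 0.69761433 -0.07864721  0.29504877]
barR hi [ 0.80834934 -0.24680328 -0.09065889]
headL [ 0.69001101 -0.05997566  0.38379059]
headR [ 0.83491166 -0.26104615 -0.07672264]
[[ 0.50951227 -0.15652928  0.01937872]
 [ 0.55564832 -0.16052126  0.02757487]
 [ 0.60326494 -0.16378609  0.03459587]
 [ 0.63481356 -0.15468615  0.03888543]
 [ 0.53883149 -0.18811166  0.02014224]
 [ 0.69271503 -0.14679669  0.04683724]] [ 0.01275137 -0.00219159 -0.01418294  0.00447981 -0.05998219  0.01811926]
```

```bash
python3 - <<'E'
from h import *
import pickle
s=pickle.load(open('top0.pkl','rb'))
def cv(x,y,u0,v0,f): return (x+.5)/f-.5+u0,(y+.5)/f-.5+v0
def fit(s,uv):
    pts=np.array([world(s,u,v) for u,v in uv if s['z_map'][int(v),int(u)]>.1])
    for _ in range(6):
        A=np.c_[pts[:,:2],np.ones(len(pts))];k,*_=np.linalg.lstsq(A,pts[:,2],rcond=None);r=A@k-pts[:,2]
        pts=pts[abs(r)<max(.004,2*np.std(r))]
    print('plane',k,np.std(r),len(pts),np.degrees(np.arctan(np.hypot(*k[:2]))),np.degrees(np.arctan2(k[1],k[0])));return k
k=fit(s,[(u,v) for u in range(382,414) for v in range(180,292)])
ss=pickle.load(open('side0.pkl','rb'))
L=[(u,int(v)) for u in range(315,385,2) for v in range(int(322-(u-315)*.62-12),int(322-(u-315)*.62+10),2)]
k2=fit(ss,L)
n=[-k[0],-k[1],1]
R={}
for nm,x,y,h in [('footL',43,543,0),('footR',208,548,0),('gL',62,356,.012),('gR',209,360,.012),('rLlo',88,283,.012),('rRlo',190,287,.012),('rLhi',90,165,.012),('rRhi',199,165,.012),('barL lo',82,157,.028),('barR lo',217,158,.028),('barL hi',82,141,.028),('barR hi',217,142,.028),('headL',70,105,.046),('headR',238,106,.046)]:
    R[nm]=ray(s,*cv(x,y,355,115,3),n,k[2]+h*np.linalg.norm(n));print(nm,R[nm])
f=(R['footL']+R['footR'])/2; print('foot',f,np.linalg.norm(R['footL']-R['footR']))
d=R['footL']-R['footR'];print('yaw foot',np.degrees(np.arctan2(-d[0],d[1])))
for a,b in(('rLlo','rLhi'),('rRlo','rRhi')):
    d=R[b]-R[a];print('yaw',np.degrees(np.arctan2(d[1],d[0])))
d=(R['barL lo']+R['barR lo'])/2-f;print('yaw bar',np.degrees(np.arctan2(d[1],d[0])),np.linalg.norm(d))
d=(R['headL']+R['headR'])/2-f;print('yaw head',np.degrees(np.arctan2(d[1],d[0])),np.linalg.norm(d),'width',np.linalg.norm(R['headL']-R['headR']))
E
```

```text
plane [ 0.17531558 -0.00150317 -0.07067583] 0.0016439951615711725 3327 9.944146954368833 -0.4912481259816782
plane [ 0.17536227 -0.01035611 -0.07371644] 0.0013580875583220234 380 9.963366064301669 -3.3797069043700545
footL [ 0.47727395 -0.09055405  0.01313385]
footR [ 0.47518441 -0.21097065  0.01294853]
gL [ 0.61032437 -0.09987523  0.0486567 ]
gR [ 0.60888006 -0.20495314  0.04856144]
rLlo [ 0.66177854 -0.11724777  0.05770353]
rRlo [ 0.65993841 -0.18993563  0.05749019]
rLhi [ 0.74385068 -0.11674951  0.07209131]
rRhi [ 0.74488245 -0.19392159  0.0723882 ]
barL lo [ 0.74507325 -0.10870193  0.08853759]
barR lo [ 0.74565125 -0.20273569  0.08878027]
barL hi [ 0.75594517 -0.10845139  0.09044323]
barR hi [ 0.75652558 -0.20241596  0.09068623]
headL [ 0.77483009 -0.09718259  0.11201166]
headR [ 0.77570818 -0.21177945  0.11233786]
foot [ 0.47622918 -0.15076235  0.01304119] 0.1204348750540615
yaw foot -0.9941307879241982
yaw 0.3478396468528158
yaw -2.6866082927186645
yaw bar -1.055061627449847 0.2795983175818819
yaw head -0.712457941627497 0.3150653730941017 width 0.11460068752720208
```

```bash
cat >> h.py <<'E'
def rel(target,yaw,o=None):
    from scipy.spatial.transform import Rotation as Rn
    o=o or get_obs();R=Rn.from_euler('xyz',o['orientation'],degrees=True).as_matrix()
    d=R.T@(np.array(target)-o['tool_pos'])
    print('rel',d.round(4),'spin',round(o['orientation'][2]-yaw,2),'|d|',np.linalg.norm(d))
def wworld(s,o,u,v,n=(0,0,1),c=0):
    from scipy.spatial.transform import Rotation as Rn
    T=np.eye(4);T[:3,:3]=Rn.from_euler('xyz',o['orientation'],degrees=True).as_matrix();T[:3,3]=o['tool_pos']
    s=dict(s);s['camera_from_world']=np.linalg.inv(T@s['tool_from_camera'])
    return ray(s,u,v,n,c)
E
python3 - <<'E'
from h import *
rel([.4845-.0,.195,.25],-10.5)
E
```

```text
rel [0.377  0.3131 0.0418] spin -11.38 |d| 0.4918362069154098
```

Call:
play_rows:
  series:
    - [60,0.377,0.313,0.0,-11.4]
    - [60,0.377,0.313,0.0,-11.4]
    - [60,0.377,0.313,0.0,-11.4]
    - [60,0.377,0.313,0.0,-11.4]
    - [60,0.377,0.313,0.0,-11.4]
    - [60,0.377,0.313,0.0,-11.4]
    - [60,0.377,0.313,0.0,-11.4]
    - [60,0.377,0.313,0.0,-11.4]
    - [60,0.377,0.313,0.0,-11.4]
    - [60,0.377,0.313,0.0,-11.4]

```text
clock: 1.1
tool_pos: [0.4852, 0.193, 0.2921]
orientation: [180.0, 0.0, -10.5]
force: [-0.1, 0.3, -0.4]
opening: 0.0529
```

Call:
play_rows:
  series:
    - [60,0,0,0,0]
    - [60,0,0,0,0]
    - [60,0,0,0,0]

```text
clock: 1.4
tool_pos: [0.4845, 0.1959, 0.292]
orientation: [180.0, 0.0, -10.5]
force: [0.1, -0.0, -0.3]
opening: 0.0529
```

```bash
python3 - <<'E'
from h import *
import pickle
o=get_obs();s=snapshot('wrist');save('w1',s);pickle.dump((s,o),open('w1.pkl','wb'));print(o['tool_pos'],o['orientation'],o['opening'],o['force'],s['mtx'],s['tool_from_camera'])
E
```

```text
[0.48448324 0.19585982 0.29198013] [ 1.79995365e+02  1.78351630e-02 -1.04662159e+01] 0.05293647568430166 [ 0.10256823 -0.01892754 -0.2626362 ] [[360.60007551   0.         319.32081137]
 [  0.         360.60007551 242.69244641]
 [  0.           0.           1.        ]] [[ 6.89628447e-04  9.69243169e-01  2.46104052e-01  6.47011377e-02]
 [ 9.99999685e-01 -5.71733609e-04 -5.50496159e-04  5.58861467e-04]
 [-3.92858684e-04  2.46104355e-01 -9.69243258e-01 -9.30237403e-02]
 [ 0.00000000e+00  0.00000000e+00  0.00000000e+00  1.00000000e+00]]
```

View pics/w1.png

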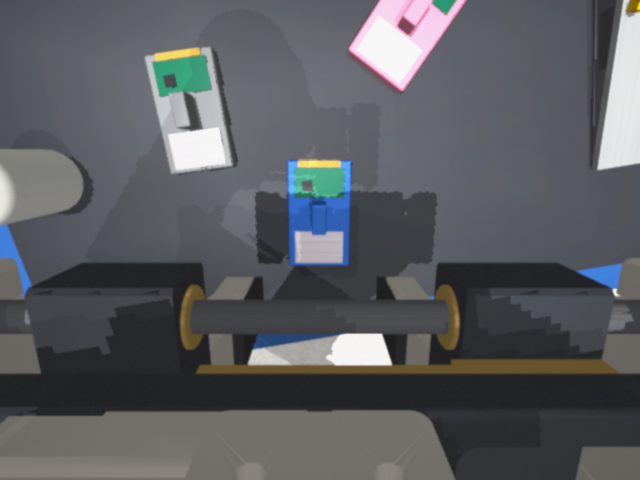

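```bash
python3 - <<'E'
from h import *
import pickle
s,o=pickle.load(open('w1.pkl','rb'))
P=[wworld(s,o,u,v,c=.018) for u,v in[(288.5,160),(351,160),(289.5,265.5),(350,265.5)]]
for p in P:print(p)
print('c',sum(P)/4,[np.linalg.norm(P[i]-P[j]) for i,j in((0,1),(2,3),(0,2),(1,3))])
print(wworld(s,o,319,201,c=.045)) # ridge top front
rel([.4845,.195,.090],-10.5)
E
```

```text
[0.54503852 0.21502757 0.018     ]
[0.53381462 0.15403725 0.018     ]
[0.43730501 0.23611775 0.018     ]
[0.42560991 0.17261747 0.018     ]
c [0.48544201 0.19445001 0.018     ] [np.float64(0.06201446760383156), np.float64(0.06456826257230888), np.float64(0.109778433071963), np.float64(0.109788358326855)]
[0.50303336 0.19198488 0.045     ]
rel [0.0004 0.0011 0.202 ] spin 0.08 |d| 0.20203246579729778
```

Call:
play_rows:
  series:
    - [60,0,0.001,0.05,0]
    - [60,0,0.001,0.1,0]
    - [60,0,0.001,0.15,0]
    - [60,0,0.001,0.18,0]
    - [60,0,0.001,0.195,0]
    - [60,0,0.001,0.2035,0]
    - [60,0,0.001,0.2035,0]
    - [60,0,0.001,0.2035,0]

```text
clock: 2.25
tool_pos: [0.4849, 0.1953, 0.0894]
orientation: [-180.0, -0.0, -10.4]
force: [-0.6, 0.6, -0.0]
opening: 0.0528
```

Call:
play_rows:
  series:
    - [0,0,0,0,0]
    - [0,0,0,0,0]
    - [0,0,0,0,0]
    - [0,0,0,0,0]
    - [0,0,0,0,0]
    - [0,0,0,0,0]
    - [0,0,0,0,0]

```text
clock: 2.95
tool_pos: [0.4848, 0.1946, 0.0889]
orientation: [-180.0, -0.0, -10.5]
force: [-0.3, 0.5, 3.1]
opening: 0.0138
```

Call:
play_rows:
  series:
    - [0,0,0,-0.01,0]
    - [0,0,0,-0.04,0]
    - [0,0,0,-0.08,0]
    - [0,0,0,-0.12,0]
    - [0,0,0,-0.15,0]
    - [0,0,0,-0.15,0]
    - [0,0,0,-0.15,0]

```text
clock: 3.65
tool_pos: [0.4843, 0.1943, 0.2394]
orientation: [-179.9, -0.0, -10.5]
force: [-0.4, 0.8, -2.6]
opening: 0.0134
```

```bash
python3 - <<'E'
from h import *
import pickle
print(get_obs()['force'],get_obs()['opening'],get_obs()['tool_pos'])
s=snapshot('side');save('s1',s)
o=get_obs();s=snapshot('wrist');save('w2',s);pickle.dump((s,o),open('w2.pkl','wb'))
E
```

```text
[-0.36558989  0.83286756 -2.61568846] 0.013400578057858428 [0.48425708 0.19434901 0.23936975]
```

View pics/s1.png

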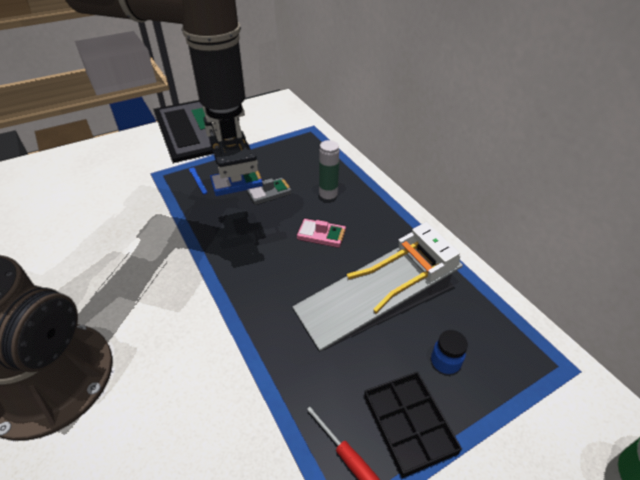

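View pics/w2.png

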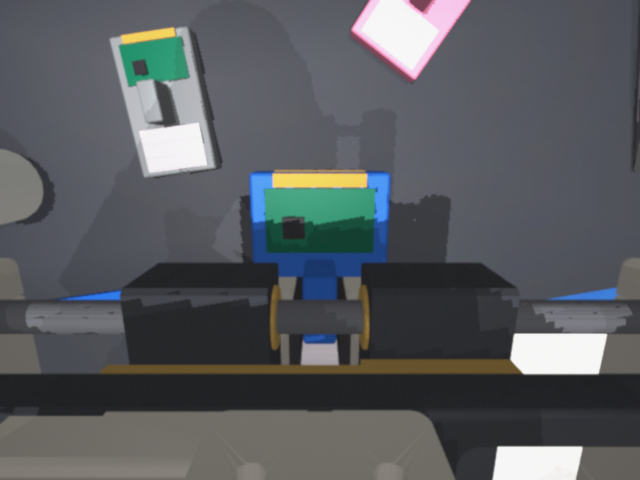

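```bash
python3 - <<'E'
from h import *
rel([.535,-.152,.239],-1)
E
```

```text
rel [ 0.1134  0.3308 -0.0011] spin -9.5 |d| 0.3496580578524527
```

Call:
play_rows:
  series:
    - [0,0.011,0.033,0,-1]
    - [0,0.023,0.066,0,-3]
    - [0,0.038,0.11,0,-5]
    - [0,0.053,0.154,0,-7]
    - [0,0.068,0.198,0,-9.5]
    - [0,0.083,0.242,0,-9.5]
    - [0,0.096,0.28,0,-9.5]
    - [0,0.106,0.309,0,-9.5]
    - [0,0.1134,0.331,0,-9.5]
    - [0,0.1134,0.331,0,-9.5]

```text
clock: 4.75
tool_pos: [0.5352, -0.1541, 0.2366]
orientation: [180.0, 0.2, -1.1]
force: [-0.8, 0.8, -2.0]
opening: 0.0139
```

Call:
play_rows:
  series:
    - [0,0,0,0,0]
    - [0,0,0,0,0]

```text
clock: 4.95
tool_pos: [0.5354, -0.1512, 0.2377]
orientation: [-180.0, 0.1, -1.0]
force: [-1.0, -0.3, -2.1]
opening: 0.0137
```

```bash
python3 - <<'E'
from h import *
import pickle
o=get_obs();s=snapshot('wrist');save('w3',s);pickle.dump((s,o),open('w3.pkl','wb'));print(o['tool_pos'],o['orientation'],o['force'],o['opening'])
E
```

```text
[ 0.53543311 -0.15121022  0.23770392] [-1.79994967e+02  1.10050870e-01 -9.65990441e-01] [-1.01953705 -0.28812098 -2.11218473] 0.013670925277503975
```

View pics/w3.png

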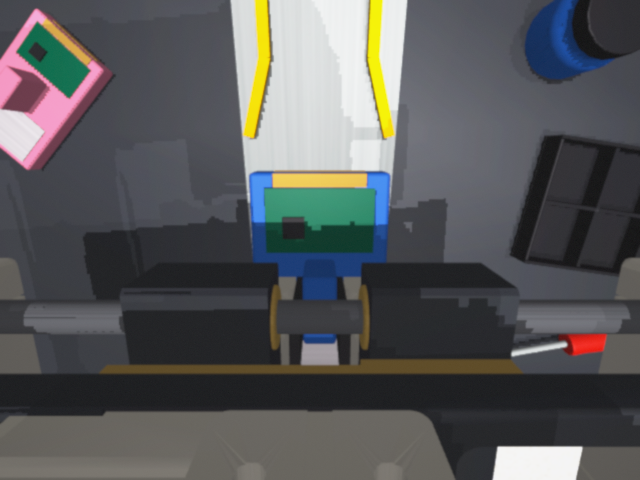

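Call:
play_rows:
  series:
    - [0,0.0,0.001,0.03,0]
    - [0,0.0,0.001,0.065,0]
    - [0,0.0,0.001,0.09,0]
    - [0,0.0,0.001,0.105,0]
    - [0,0.0,0.001,0.11,0]
    - [0,0.0,0.001,0.112,0]
    - [0,0.0,0.001,0.112,0]

```text
clock: 5.7
tool_pos: [0.5364, -0.1523, 0.1273]
orientation: [180.0, -0.1, -0.9]
force: [0.1, 0.2, -0.7]
opening: 0.0135
```

Call:
play_rows:
  series:
    - [0,0.0,0,0.001,0]
    - [0,0.0,0,0.002,0]
    - [0,0.0,0,0.003,0]
    - [0,0.0,0,0.004,0]

```text
clock: 6.1
tool_pos: [0.536, -0.1527, 0.1229]
orientation: [-180.0, -0.0, -1.0]
force: [0.4, -1.1, -2.6]
opening: 0.0139
```

Call:
play_rows:
  series:
    - [0,0.0,0,0.001,0]
    - [0,0.0,0,0.002,0]
    - [0,0.0,0,0.003,0]

```text
clock: 6.4
tool_pos: [0.5359, -0.1527, 0.1195]
orientation: [180.0, 0.0, -1.0]
force: [0.4, -0.0, -2.5]
opening: 0.0137
```

Call:
play_rows:
  series:
    - [0,0.0,0,0.001,0]
    - [0,0.0,0,0.002,0]

```text
clock: 6.6
tool_pos: [0.5356, -0.1527, 0.118]
orientation: [180.0, 0.0, -1.0]
force: [-5.7, 1.5, 7.6]
opening: 0.0138
```

Call:
play_rows:
  series:
    - [0,0.0,0,0.001,0]
    - [0,0.0,0,0.002,0]

```text
clock: 6.8
tool_pos: [0.5348, -0.1527, 0.116]
orientation: [180.0, 0.1, -1.0]
force: [-7.5, 1.7, 7.6]
opening: 0.0139
```

Call:
play_rows:
  series:
    - [0,0.0,0,0.001,0]
    - [0,0.0,0,0.002,0]

```text
clock: 7.0
tool_pos: [0.5344, -0.1528, 0.1139]
orientation: [180.0, 0.1, -1.0]
force: [-7.4, 0.4, 7.0]
opening: 0.0139
```

Call:
play_rows:
  series:
    - [0,0.0,0,0.001,0]
    - [0,0.0,0,0.002,0]

```text
clock: 7.2
tool_pos: [0.5344, -0.1529, 0.1119]
orientation: [180.0, 0.1, -1.0]
force: [-7.4, 0.9, 7.0]
opening: 0.0135
```

Call:
play_rows:
  series:
    - [0,0.0,0,0.001,0]
    - [0,0.0,0,0.0015,0]

```text
clock: 7.4
tool_pos: [0.5344, -0.1529, 0.1103]
orientation: [180.0, 0.1, -1.0]
force: [-6.8, 0.2, 7.2]
opening: 0.014
```

Call:
play_rows:
  series:
    - [0,0.0,0,0.001,0]
    - [0,0.0,0,0.001,0]

```text
clock: 7.6
tool_pos: [0.5345, -0.1529, 0.1093]
orientation: [180.0, 0.1, -1.0]
force: [-5.2, 0.7, 4.8]
opening: 0.0139
```

Call:
play_rows:
  series:
    - [0,0.0,0,0.0005,0]
    - [0,0.0,0,0.001,0]

```text
clock: 7.8
tool_pos: [0.5345, -0.1529, 0.1085]
orientation: [180.0, 0.1, -1.0]
force: [-9.2, 2.0, 14.7]
opening: 0.0135
```

```bash
python3 - <<'E'
from h import *
s=snapshot('side');cv2.imwrite('pics/s2.png',cv2.resize(s['frame'][180:370,250:480],None,fx=3,fy=3,interpolation=cv2.INTER_CUBIC)[...,::-1])
E
```

```text
(no output)
```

View pics/s2.png

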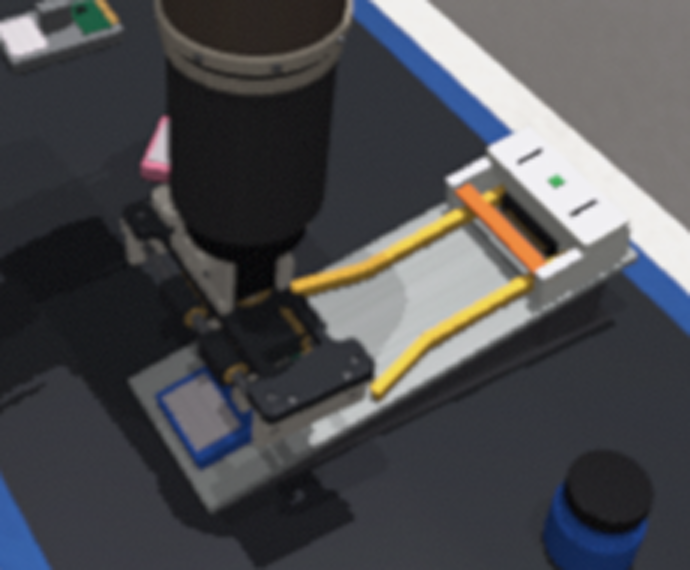

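Call:
play_rows:
  series:
    - [5,0,0,-0.001,0]
    - [45,0,0,-0.001,0]
    - [45,0,0,-0.001,0]
    - [45,0,0,-0.001,0]
    - [45,0,0,-0.001,0]

```text
clock: 8.35
tool_pos: [0.5361, -0.1526, 0.1091]
orientation: [-180.0, -0.0, -1.0]
force: [0.6, -0.2, 0.4]
opening: 0.0373
```

Call:
play_rows:
  series:
    - [45,0,0,-0.01,0]
    - [45,0,0,-0.03,0]
    - [45,0,0,-0.07,0]
    - [45,-0.03,0,-0.11,0]
    - [45,-0.07,0,-0.11,0]
    - [45,-0.09,0,-0.11,0]
    - [45,-0.09,0,-0.11,0]

```text
clock: 9.05
tool_pos: [0.4435, -0.1511, 0.2205]
orientation: [-180.0, -0.1, -1.0]
force: [2.3, -0.0, 0.0]
opening: 0.0391
```

```bash
python3 - <<'E'
from h import *
import pickle
s=snapshot('side');cv2.imwrite('pics/s3.png',cv2.resize(s['frame'][180:370,250:480],None,fx=3,fy=3,interpolation=cv2.INTER_CUBIC)[...,::-1])
o=get_obs();s=snapshot('wrist');save('w4',s);pickle.dump((s,o),open('w4.pkl','wb'));print(o['tool_pos'],o['orientation'],o['force'],o['opening'])
E
```

```text
[ 0.44516246 -0.15119173  0.22054485] [-1.79990213e+02 -1.30954687e-01 -9.72428753e-01] [ 0.6885336  -0.22524705  0.33962334] 0.03938017743051361
```

View pics/s3.png

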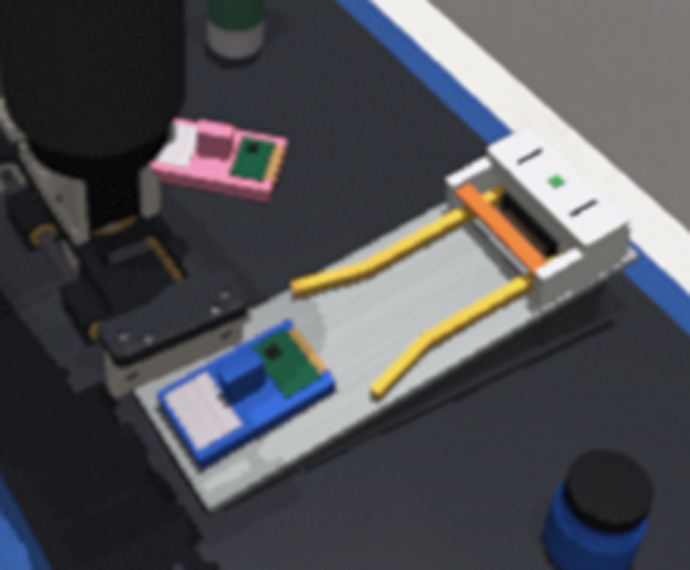

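View pics/w4.png

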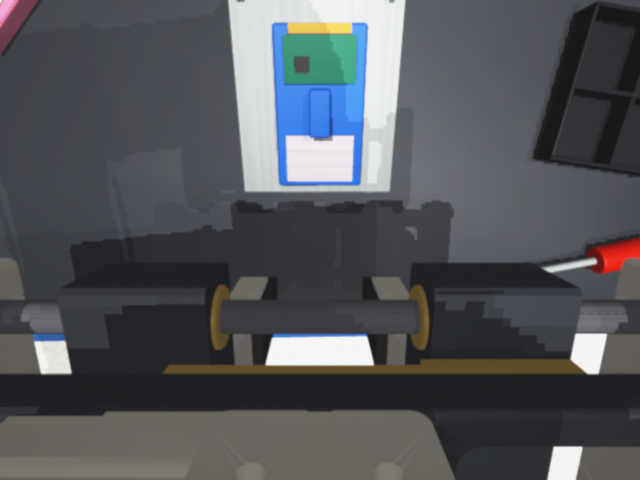

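```bash
python3 - <<'E'
from h import *
import pickle
s,o=pickle.load(open('w4.pkl','rb'))
k=np.array([.1753,-.0031,-.0715]);k[:2]=np.array([np.cos(np.radians(-1)),np.sin(np.radians(-1))])*np.tan(np.radians(10));k[2]=.0125-k[:2]@[.476,-.151]
n=np.array([-k[0],-k[1],1]);N=np.linalg.norm(n)
for nm,u,v,h in[('tL',279,186,.016),('tR',361,186,.016),('nL',272,24,.016),('nR',367,24,.016),('fL',244,192,0),('fR',391,192,0)]:
    print(nm,wworld(s,o,u,v,n,k[2]+h*N))
print(k)
E
```

```text
tL [ 0.4843401  -0.12085552  0.03012442]
tR [ 0.48329836 -0.18481399  0.03013759]
nL [ 0.59155852 -0.1229756   0.04903357]
nR [ 0.59054369 -0.18535205  0.04904661]
fL [ 0.47832213 -0.08959862  0.01272044]
fR [ 0.47633194 -0.21178173  0.01274557]
[ 0.17630013 -0.00307733 -0.07188354]
```

Call:
play_rows:
  series:
    - [0,0.005,0.001,0.04,0]
    - [0,0.005,0.001,0.08,0]
    - [0,0.005,0.001,0.11,0]
    - [0,0.005,0.001,0.125,0]
    - [0,0.005,0.001,0.1335,0]
    - [0,0.005,0.001,0.1335,0]
    - [0,0.005,0.001,0.1335,0]

```text
clock: 9.85
tool_pos: [0.4517, -0.1522, 0.0861]
orientation: [180.0, -0.0, -1.0]
force: [0.1, -1.0, 0.5]
opening: 0.0007
```

```bash
python3 - <<'E'
from h import *
import pickle
o=get_obs();print(o['tool_pos'],o['orientation'],o['force'],o['opening'])
s=snapshot('wrist');save('w5',s)
E
```

```text
[ 0.4517491  -0.15218116  0.08614584] [ 1.79991551e+02 -3.82818492e-02 -9.56228292e-01] [ 0.09005986 -0.97380528  0.47496532] 0.0006680137879341944
```

View pics/w5.png

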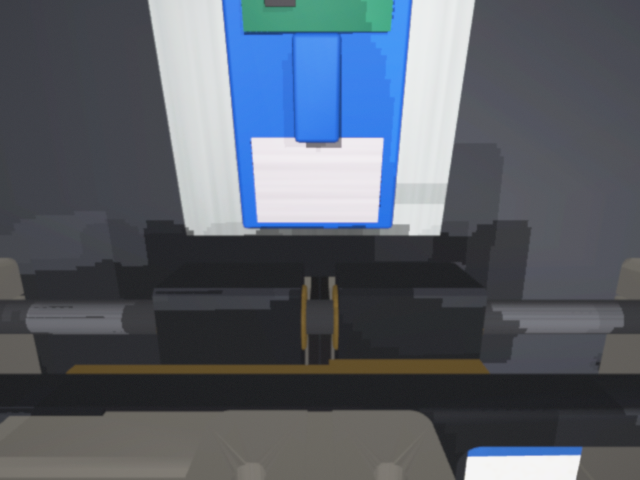

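Call:
play_rows:
  series:
    - [0,0.006,0,0,0]
    - [0,0.012,0,0,0]
    - [0,0.016,0,-0.001,0]
    - [0,0.018,0,-0.001,0]
    - [0,0.02,0,-0.0015,0]

```text
clock: 10.4
tool_pos: [0.4711, -0.1525, 0.0872]
orientation: [-180.0, -0.0, -1.0]
force: [0.7, 0.4, -0.1]
opening: 0.0006
```

Call:
play_rows:
  series:
    - [0,0.002,0,-0.0004,0]
    - [0,0.004,0,-0.0007,0]
    - [0,0.006,0,-0.001,0]
    - [0,0.008,0,-0.0014,0]

```text
clock: 10.8
tool_pos: [0.4781, -0.1527, 0.0884]
orientation: [180.0, 0.1, -1.0]
force: [-2.0, 1.6, 1.0]
opening: 0.0003
```

Call:
play_rows:
  series:
    - [0,0.002,0,-0.0004,0]
    - [0,0.004,0,-0.0007,0]
    - [0,0.006,0,-0.001,0]
    - [0,0.008,0,-0.0014,0]
    - [0,0.01,0,-0.0018,0]

```text
clock: 11.3
tool_pos: [0.4891, -0.1528, 0.0904]
orientation: [-180.0, -0.0, -1.0]
force: [-1.4, 0.8, 1.4]
opening: 0.0006
```

Call:
play_rows:
  series:
    - [0,0.003,0,-0.0005,0]
    - [0,0.006,0,-0.0011,0]
    - [0,0.009,0,-0.0016,0]
    - [0,0.012,0,-0.0021,0]
    - [0,0.015,0,-0.0026,0]
    - [0,0.018,0,-0.0032,0]
    - [0,0.021,0,-0.0037,0]
    - [0,0.024,0,-0.0042,0]
    - [0,0.027,0,-0.0048,0]
    - [0,0.03,0,-0.0053,0]

```text
clock: 12.3
tool_pos: [0.5192, -0.1534, 0.0957]
orientation: [180.0, -0.0, -1.0]
force: [-0.1, -0.5, -0.6]
opening: 0.0005
```

Call:
play_rows:
  series:
    - [0,0.003,0,-0.0005,0]
    - [0,0.006,0,-0.0011,0]
    - [0,0.009,0,-0.0016,0]
    - [0,0.012,0,-0.0021,0]
    - [0,0.015,0,-0.0026,0]
    - [0,0.018,0,-0.0032,0]

```text
clock: 12.9
tool_pos: [0.5371, -0.1537, 0.0989]
orientation: [180.0, 0.0, -1.0]
force: [-1.3, -0.4, -0.6]
opening: 0.0006
```

```bash
python3 - <<'E'
from h import *
import pickle
o=get_obs();print(o['tool_pos'],o['orientation'],o['force'],o['opening'])
s=snapshot('wrist');save('w6',s)
E
```

```text
[ 0.53708921 -0.15366023  0.09889552] [ 1.79999674e+02  2.88493134e-03 -9.73812326e-01] [-1.25790724 -0.39923574 -0.5991001 ] 0.0006097261083728836
```

View pics/w6.png

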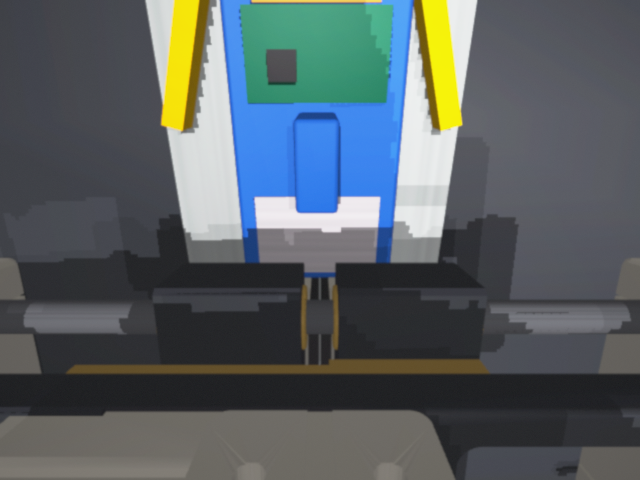

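Call:
play_rows:
  series:
    - [0,0.003,0,-0.0005,0]
    - [0,0.006,0,-0.0011,0]
    - [0,0.009,0,-0.0016,0]
    - [0,0.012,0,-0.0021,0]
    - [0,0.015,0,-0.0026,0]
    - [0,0.018,0,-0.0032,0]
    - [0,0.021,0,-0.0037,0]
    - [0,0.024,0,-0.0042,0]
    - [0,0.027,0,-0.0048,0]
    - [0,0.03,0,-0.0053,0]

```text
clock: 13.95
tool_pos: [0.5672, -0.1542, 0.1042]
orientation: [180.0, -0.0, -1.0]
force: [-1.5, -0.5, 0.2]
opening: 0.0002
```

Call:
play_rows:
  series:
    - [0,0.003,0,-0.0005,0]
    - [0,0.006,0,-0.0011,0]
    - [0,0.009,0,-0.0016,0]
    - [0,0.012,0,-0.0021,0]
    - [0,0.015,0,-0.0026,0]
    - [0,0.018,0,-0.0032,0]
    - [0,0.021,0,-0.0037,0]
    - [0,0.024,0,-0.0042,0]
    - [0,0.027,0,-0.0048,0]
    - [0,0.03,0,-0.0053,0]

```text
clock: 14.95
tool_pos: [0.5972, -0.1547, 0.1095]
orientation: [180.0, -0.0, -1.0]
force: [-1.2, -0.2, 0.1]
opening: 0.0004
```

```bash
python3 - <<'E'
from h import *
import pickle
o=get_obs();print(o['tool_pos'],o['orientation'],o['force'],o['opening'])
s=snapshot('wrist');save('w7',s)
s=snapshot('side');cv2.imwrite('pics/s4.png',cv2.resize(s['frame'][180:370,250:480],None,fx=3,fy=3,interpolation=cv2.INTER_CUBIC)[...,::-1])
E
```

```text
[ 0.59715064 -0.15465986  0.1094919 ] [ 1.79999043e+02 -4.99846538e-03 -9.73877142e-01] [-1.1959443  -0.20098746  0.13732597] 0.00037828265614342905
```

View pics/w7.png

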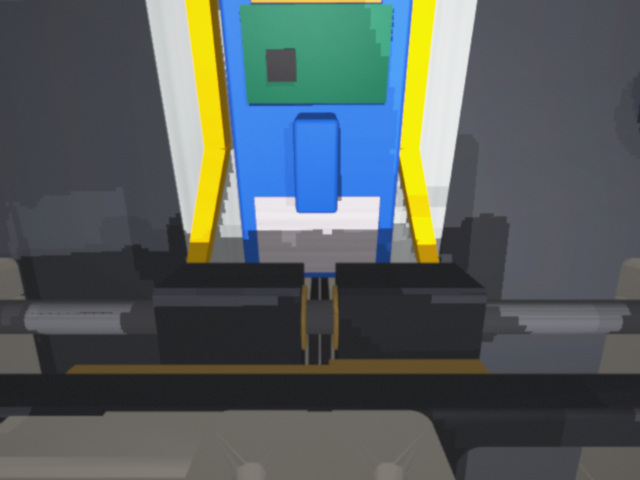

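View pics/s4.png

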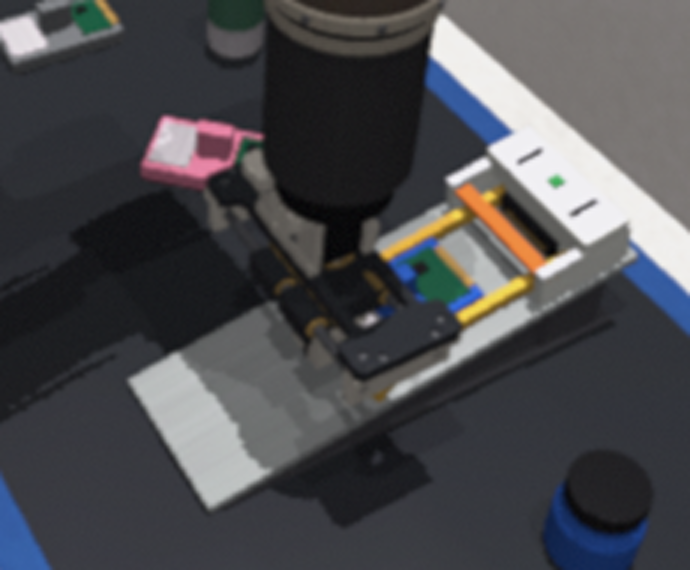

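Call:
play_rows:
  series:
    - [0,0.003,0,-0.0005,0]
    - [0,0.006,0,-0.0011,0]
    - [0,0.009,0,-0.0016,0]
    - [0,0.012,0,-0.0021,0]
    - [0,0.015,0,-0.0026,0]
    - [0,0.018,0,-0.0032,0]
    - [0,0.021,0,-0.0037,0]
    - [0,0.024,0,-0.0042,0]
    - [0,0.027,0,-0.0048,0]
    - [0,0.03,0,-0.0053,0]

```text
clock: 16.05
tool_pos: [0.6271, -0.1552, 0.1148]
orientation: [-180.0, -0.0, -1.0]
force: [-1.8, -0.5, 0.1]
opening: 0.0005
```

Call:
play_rows:
  series:
    - [0,0.002,0,-0.0004,0]
    - [0,0.004,0,-0.0007,0]
    - [0,0.005,0,-0.0009,0]
    - [0,0.006,0,-0.0011,0]

```text
clock: 16.45
tool_pos: [0.6328, -0.1552, 0.1158]
orientation: [-180.0, 0.0, -1.0]
force: [-1.3, 1.1, -0.5]
opening: 0.0003
```

Call:
play_rows:
  series:
    - [0,0.0005,0,-0.0001,0]
    - [0,0.001,0,-0.0002,0]
    - [0,0.0015,0,-0.0003,0]
    - [0,0.002,0,-0.0004,0]

```text
clock: 16.85
tool_pos: [0.6349, -0.1553, 0.1162]
orientation: [180.0, -0.0, -1.0]
force: [-1.3, 0.4, -1.0]
opening: 0.0004
```

Call:
play_rows:
  series:
    - [0,0.0005,0,-0.0001,0]
    - [0,0.001,0,-0.0002,0]
    - [0,0.0015,0,-0.0003,0]
    - [0,0.002,0,-0.0004,0]

```text
clock: 17.25
tool_pos: [0.6369, -0.1554, 0.1167]
orientation: [180.0, -0.0, -1.0]
force: [-1.1, 0.0, -1.1]
opening: 0.0006
```

Call:
play_rows:
  series:
    - [0,0.0005,0,-0.0001,0]
    - [0,0.001,0,-0.0002,0]
    - [0,0.0015,0,-0.0003,0]

```text
clock: 17.55
tool_pos: [0.6384, -0.1554, 0.117]
orientation: [180.0, -0.0, -1.0]
force: [-1.5, 0.3, -1.0]
opening: 0.0002
```

Call:
play_rows:
  series:
    - [0,0.0005,0,-0.0001,0]
    - [0,0.001,0,-0.0002,0]
    - [0,0.0015,0,-0.0003,0]

```text
clock: 17.85
tool_pos: [0.6399, -0.1554, 0.1173]
orientation: [180.0, -0.0, -1.0]
force: [-1.1, 0.4, -0.8]
opening: 0.0006
```

Call:
play_rows:
  series:
    - [0,0.0005,0,-0.0001,0]
    - [0,0.001,0,-0.0002,0]

```text
clock: 18.05
tool_pos: [0.6409, -0.1554, 0.1175]
orientation: [180.0, -0.0, -1.0]
force: [-0.6, -0.6, -0.7]
opening: 0.0003
```

Call:
play_rows:
  series:
    - [0,0.0005,0,-0.0001,0]
    - [0,0.001,0,-0.0002,0]

```text
clock: 18.25
tool_pos: [0.6419, -0.1555, 0.1177]
orientation: [180.0, -0.0, -1.0]
force: [-1.1, 0.7, -0.0]
opening: 0.0006
```

Call:
play_rows:
  series:
    - [0,0.0005,0,-0.0001,0]
    - [0,0.001,0,-0.0002,0]

```text
clock: 18.45
tool_pos: [0.6429, -0.1555, 0.1179]
orientation: [180.0, -0.0, -1.0]
force: [-1.4, -0.2, 0.0]
opening: 0.0005
```

Call:
play_rows:
  series:
    - [0,0.0005,0,-0.0001,0]
    - [0,0.001,0,-0.0002,0]

```text
clock: 18.65
tool_pos: [0.6439, -0.1555, 0.1181]
orientation: [180.0, 0.0, -1.0]
force: [-0.8, 0.0, -0.6]
opening: 0.0006
```

Call:
play_rows:
  series:
    - [0,0.0005,0,-0.0001,0]
    - [0,0.001,0,-0.0002,0]

```text
clock: 18.85
tool_pos: [0.6449, -0.1555, 0.1183]
orientation: [-180.0, -0.0, -1.0]
force: [-0.9, 0.4, -0.5]
opening: 0.0003
```

Call:
play_rows:
  series:
    - [0,0.0005,0,-0.0001,0]
    - [0,0.001,0,-0.0002,0]

```text
clock: 19.05
tool_pos: [0.6459, -0.1555, 0.1185]
orientation: [-180.0, -0.0, -1.0]
force: [-1.4, -0.6, -0.2]
opening: 0.0003
```

Call:
play_rows:
  series:
    - [0,0.0005,0,-0.0001,0]
    - [0,0.001,0,-0.0002,0]
    - [0,0.0015,0,-0.0003,0]

```text
clock: 19.35
tool_pos: [0.6474, -0.1555, 0.1188]
orientation: [-180.0, -0.0, -1.0]
force: [-1.1, -0.0, 0.0]
opening: 0.0002
```

Call:
play_rows:
  series:
    - [0,0.0005,0,-0.0001,0]
    - [0,0.001,0,-0.0002,0]
    - [0,0.0015,0,-0.0003,0]

```text
clock: 19.65
tool_pos: [0.6489, -0.1556, 0.1191]
orientation: [180.0, 0.0, -1.0]
force: [-0.9, -0.7, -0.8]
opening: 0.0002
```

Call:
play_rows:
  series:
    - [0,0.0005,0,-0.0001,0]
    - [0,0.001,0,-0.0002,0]
    - [0,0.0015,0,-0.0003,0]

```text
clock: 19.95
tool_pos: [0.6504, -0.1556, 0.1194]
orientation: [-180.0, -0.0, -1.0]
force: [-1.2, 0.6, -1.6]
opening: 0.0
```

Call:
play_rows:
  series:
    - [0,0.0005,0,-0.0001,0]
    - [0,0.001,0,-0.0002,0]
    - [0,0.0015,0,-0.0003,0]

```text
clock: 20.25
tool_pos: [0.6518, -0.1556, 0.1197]
orientation: [180.0, 0.0, -1.0]
force: [-1.2, 0.2, -0.9]
opening: 0.0005
```

Call:
play_rows:
  series:
    - [0,0.0005,0,-0.0001,0]
    - [0,0.001,0,-0.0002,0]
    - [0,0.0015,0,-0.0003,0]

```text
clock: 20.55
tool_pos: [0.6534, -0.1557, 0.12]
orientation: [180.0, -0.0, -1.0]
force: [-0.9, -0.2, -1.2]
opening: 0.0004
```

Call:
play_rows:
  series:
    - [0,0.0005,0,-0.0001,0]
    - [0,0.001,0,-0.0002,0]
    - [0,0.0015,0,-0.0003,0]

```text
clock: 20.85
tool_pos: [0.6549, -0.1557, 0.1203]
orientation: [180.0, 0.0, -1.0]
force: [-1.0, 0.7, -1.5]
opening: 0.0001
```

Call:
play_rows:
  series:
    - [0,0.0005,0,-0.0001,0]
    - [0,0.001,0,-0.0002,0]

```text
clock: 21.05
tool_pos: [0.6559, -0.1557, 0.1205]
orientation: [-180.0, 0.0, -1.0]
force: [-0.7, -0.0, -0.6]
opening: 0.0009
```

Call:
play_rows:
  series:
    - [0,0.0005,0,-0.0001,0]
    - [0,0.001,0,-0.0002,0]

```text
clock: 21.25
tool_pos: [0.6569, -0.1557, 0.1207]
orientation: [-180.0, -0.0, -1.0]
force: [-0.4, 0.1, -0.6]
opening: 0.0006
```

Call:
play_rows:
  series:
    - [0,0.0005,0,-0.0001,0]
    - [0,0.001,0,-0.0002,0]

```text
clock: 21.45
tool_pos: [0.6579, -0.1557, 0.1209]
orientation: [180.0, 0.0, -1.0]
force: [-0.8, 0.8, -0.2]
opening: 0.0008
```

```bash
python3 - <<'E'
from h import *
s=snapshot('side');cv2.imwrite('pics/s5.png',cv2.resize(s['frame'][220:320,340:480],None,fx=5,fy=5,interpolation=cv2.INTER_CUBIC)[...,::-1])
s=snapshot('top');cv2.imwrite('pics/t5.png',cv2.resize(s['frame'][115:255,355:455],None,fx=4,fy=4,interpolation=cv2.INTER_CUBIC)[...,::-1])
E
```

```text
(no output)
```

View pics/s5.png

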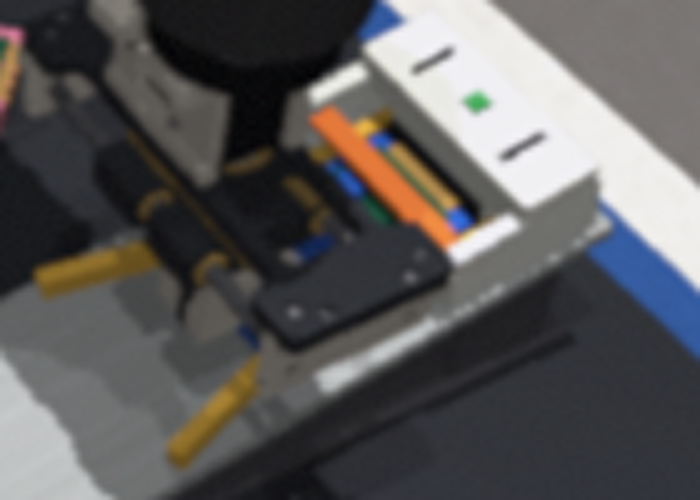

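View pics/t5.png

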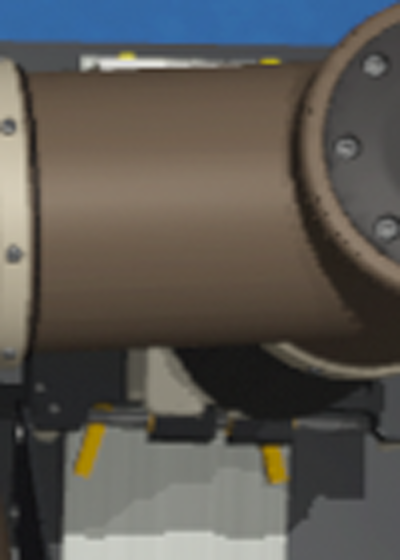

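Call:
play_rows:
  series:
    - [0,0.0005,0,-0.0001,0]
    - [0,0.001,0,-0.0002,0]

```text
clock: 21.75
tool_pos: [0.6583, -0.1557, 0.1209]
orientation: [-180.0, 0.1, -1.0]
force: [-3.2, 0.3, 0.0]
opening: 0.0005
```

Call:
play_rows:
  series:
    - [0,0.0003,0,0,0]
    - [0,0.0005,0,-0.0001,0]

```text
clock: 21.95
tool_pos: [0.6584, -0.1557, 0.1209]
orientation: [-180.0, 0.1, -1.0]
force: [-5.6, 1.5, 0.8]
opening: 0.0004
```

Call:
play_rows:
  series:
    - [0,0.0003,0,-0.0001,0]
    - [0,0.0006,0,-0.0001,0]
    - [0,0.0006,0,-0.0001,0]

```text
clock: 22.25
tool_pos: [0.6586, -0.1558, 0.1209]
orientation: [-180.0, 0.2, -1.0]
force: [-5.7, 1.2, 1.1]
opening: 0.0004
```

Call:
play_rows:
  series:
    - [0,0.0003,0,-0.0001,0]
    - [0,0.0005,0,-0.0001,0]
    - [0,0.0005,0,-0.0001,0]

```text
clock: 22.55
tool_pos: [0.6587, -0.1558, 0.1208]
orientation: [-180.0, 0.2, -1.0]
force: [-6.8, 1.3, 2.1]
opening: 0.0007
```

Call:
play_rows:
  series:
    - [0,0.0004,0,-0.0001,0]
    - [0,0.0008,0,-0.0001,0]
    - [0,0.0008,0,-0.0001,0]

```text
clock: 22.85
tool_pos: [0.6588, -0.1558, 0.1208]
orientation: [-180.0, 0.3, -1.0]
force: [-9.5, 1.4, 2.9]
opening: 0.0007
```

Call:
play_rows:
  series:
    - [0,0.0003,0,-0.0001,0]
    - [0,0.0006,0,-0.0001,0]
    - [0,0.0006,0,-0.0001,0]
    - [0,0.0006,0,-0.0001,0]

```text
clock: 23.25
tool_pos: [0.6589, -0.1558, 0.1208]
orientation: [-180.0, 0.4, -1.0]
force: [-11.7, 2.3, 4.3]
opening: 0.0001
```

Call:
play_rows:
  series:
    - [0,0,0,0,0]
    - [0,0,0,0,0]
    - [0,0,0,0,0]
    - [0,0,0,0,0]
    - [0,0,0,0,0]
    - [0,0,0,0,0]

```text
clock: 23.85
tool_pos: [0.6589, -0.1558, 0.1208]
orientation: [-180.0, 0.4, -1.0]
force: [-12.2, 1.9, 3.8]
opening: 0.0002
```

Call:
play_rows:
  series:
    - [0,-0.002,0,0,0]
    - [0,-0.005,0,0.0005,0]
    - [0,-0.015,0,0.001,0]
    - [0,-0.03,0,0.0,0]
    - [0,-0.05,0,-0.01,0]
    - [0,-0.07,0,-0.04,0]
    - [0,-0.1,0,-0.08,0]
    - [0,-0.12,0,-0.12,0]
    - [0,-0.13,0,-0.14,0]
    - [0,-0.13,0,-0.14,0]

```text
clock: 24.85
tool_pos: [0.5323, -0.1538, 0.2662]
orientation: [180.0, -0.5, -1.0]
force: [0.3, 0.2, -0.3]
opening: 0.0003
```

```bash
python3 - <<'E'
from h import *
import pickle
s=snapshot('side');save('s6f',s);cv2.imwrite('pics/s6.png',cv2.resize(s['frame'][200:350,310:480],None,fx=4,fy=4,interpolation=cv2.INTER_CUBIC)[...,::-1])
o=get_obs();print(o['clock'],o['tool_pos'],o['force']);s=snapshot('wrist');save('w8',s)
E
```

```text
24.9 [ 0.53214748 -0.15355997  0.26404107] [-0.1982973  -0.53553262 -0.24809969]
```

View pics/s6.png

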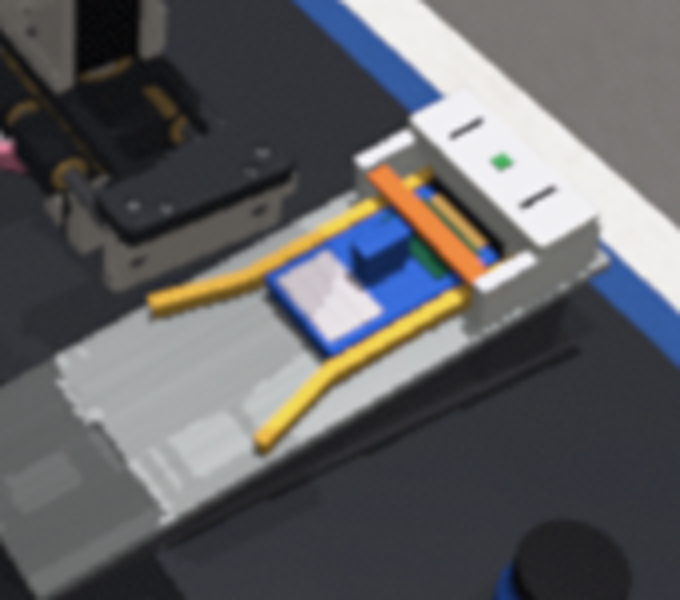

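View pics/w8.png

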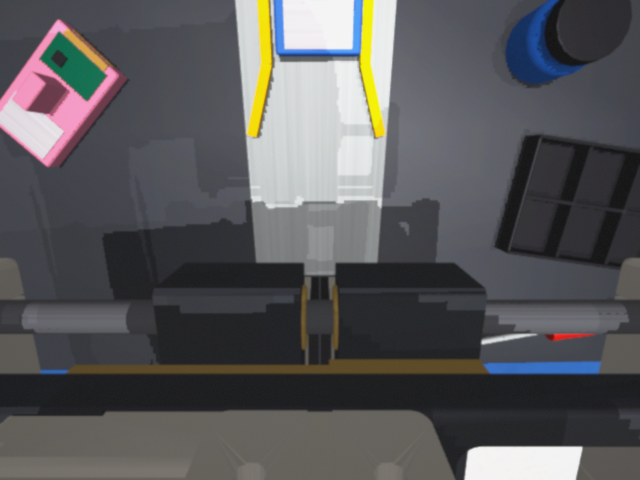

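View pics/s6f.png

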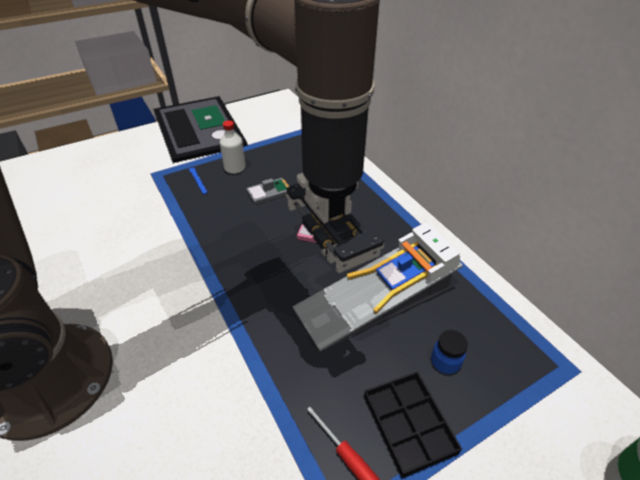

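Call:
play_rows:
  series:
    - [0,0,-0.03,-0.03,0]
    - [0,0,-0.07,-0.03,0]
    - [0,0,-0.11,-0.03,0]
    - [0,0,-0.15,-0.03,0]
    - [0,0,-0.2,-0.03,0]
    - [0,0,-0.24,-0.03,0]
    - [0,0,-0.27,-0.03,0]
    - [0,0,-0.29,-0.03,0]
    - [0,0,-0.3,-0.03,0]
    - [0,0,-0.3,-0.03,0]

```text
clock: 25.95
tool_pos: [0.537, 0.1472, 0.2903]
orientation: [179.9, 0.1, -0.9]
force: [0.4, -0.4, 0.1]
opening: 0.0002
```

```bash
python3 - <<'E'
from h import *
s=snapshot('side');cv2.imwrite('pics/s7.png',cv2.resize(s['frame'][220:300,370:470],None,fx=7,fy=7,interpolation=cv2.INTER_CUBIC)[...,::-1])
s=snapshot('top');save('t7',s);cv2.imwrite('pics/t7c.png',cv2.resize(s['frame'][120:220,360:450],None,fx=6,fy=6,interpolation=cv2.INTER_CUBIC)[...,::-1])
E
```

```text
(no output)
```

View pics/s7.png

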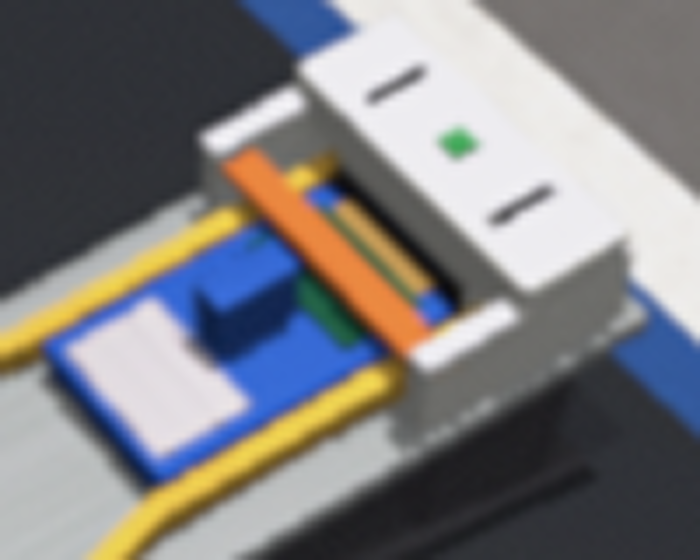

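View pics/t7c.png

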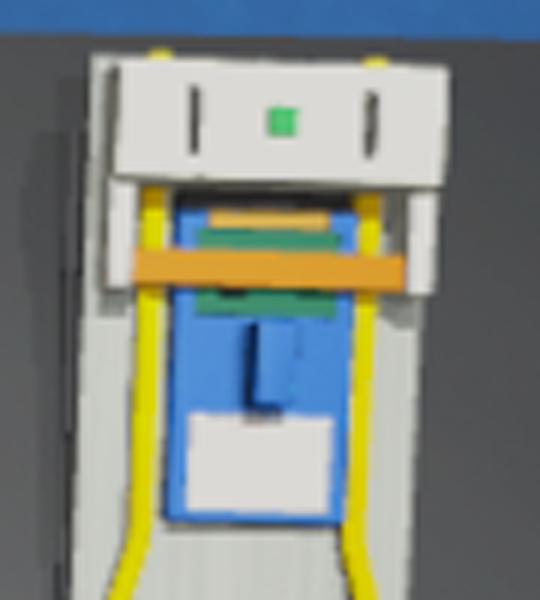

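View pics/t7.png

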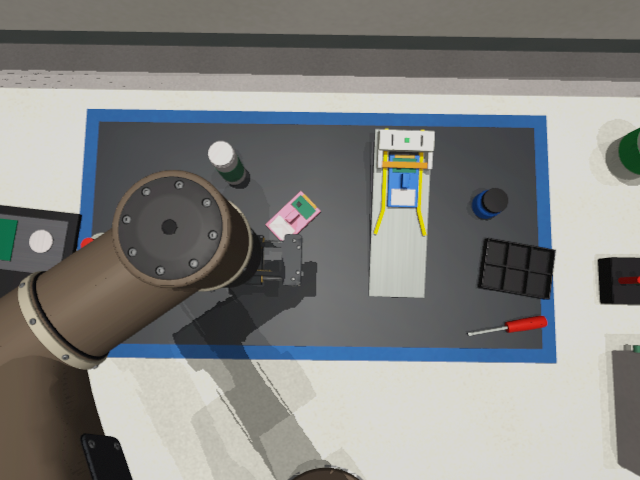

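```bash
python3 - <<'E'
from h import *
print(get_obs()['force'],get_obs()['qvel'].round(2));print(close_job())
E
```

```text
[-0.79392579  0.16055217 -0.02131476] [-0.73 -0.66 -0.08  0.1  -0.17  0.02]
the job is handed in; nothing more can be done
None
```

I picked up the blue carrier and set it flat on the low end of the ramp with its brass edge uphill. I let go of it there, then pushed it by its tail between the rails and under the orange bar until it met the stop plate. The job was handed in at about 26 s.

- **Contact:** the push force rose from about 1 N to a firm stop with the nose about 307 mm up the ramp. I estimate stop_face at about 309 mm, so this fits the allowed range for the plate, within a few mm.
- **Press:** the wrist read 11.7 to 12.2 N horizontally for at least 0.6 s, before I backed off. That is about 11 N along the slope, less roughly 1 N of sliding friction at the plate. The highest push I read was 12.2 N, but forces were only read at the end of each move.
- **Final pictures:** the carrier's nose is under the bar and up against the black plate, with the grip ridge outside the bar. The robot is clear of everything. The pink carrier, can, jar, tray, screwdriver and dock look unmoved. The arm hid the grey carrier and pry tool and most of the white bottle in the last top view. In the last side view, taken just before the arm moved aside, all three looked in place.

No check failed. The one thing I could not measure directly is the exact force on the plate itself.

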